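# Slide the oiled block off the drying bar and lay it in running bond

### The job

Slide the orange-brown oiled plywood block off the open end of the drying bar, leaving the dark spacer where it is on the bar. Then lay it, without dropping it, in the second course of the block wall sample: in line with the wall, sides flush, and close up against the half block already there, so that it straddles the joint below. Let go, and do not disturb the other things on the bench.

Things in the scene. Friction and masses are not known exactly. Their poses are not given: they have to be found in the camera images.
- block: Hollow plywood block, orange-brown oiled, 120 long (x) x 50 wide (y) x 46 high (z), about 170 g; the same either way round. A 26 x 26 mm square channel runs through it along x, mid-section. Origin: centre of the underside. It starts hanging on the square bar, x along the bar, channel ceiling resting on it; raised 4 mm it is centred, with 4 mm free all round.
- bar_tip (a point): Centre of the open end of the level aluminium drying bar (18 x 18 mm square, 204 mm long), 140 mm above the bench. x: outward along the bar, away from its fixed end; z up. The block is clear of the bar when its centre is more than 60 mm past this point.
- stand: The drying stand, fixed to the bench. Origin on the bench right under the bar's open end, x outward along the bar. The bar's other end is held by a red post (36 x 50 mm, 158 mm high) centred at x = -222 mm; steel foot plate 130 x 120 x 12 mm centred at x = -215 mm.
- spacer: Dark brown plywood spacer, 24 long (x, along the bar) x 50 x 46 mm with the same 26 mm square channel, hanging on the bar between block and post, with a gap to both; must stay there. Origin: centre of its underside.
- seat (a point): Where the block's underside centre must finally lie: middle of the top of the wall's first course, over the joint (dark line) between its two pale blocks, 58 mm above the bench. z up, x along the wall; the half block of the second course covers x = -120 to -60 mm, so a block butted against it has its centre at x = 0. The +x side is open.
- wall: Wall sample, fixed, at any angle on the left or right of the bench. Dark board 280 x 90 x 12 mm; glued on it the first course, two pale blocks 120 x 50 x 46 mm end to end along x; glued on that, at the -x end, a pale half block 60 x 50 x 46 mm (its top 104 mm above the bench). Origin: centre of the board's underside.
- sanding_block: Bystander: cork sanding block 100 x 60 x 35 mm, lying loose near the middle of the bench. Origin at underside centre.
- glue_bottle: Bystander: white bottle with orange cap, 60 mm in diameter, 150 mm high, standing loose near the middle of the bench. Origin at underside centre.
- weight_a: Bystander: dark steel block 90 x 60 x 50 mm at the left side. Origin at underside centre.
- weight_b: Bystander: dark steel block 90 x 60 x 50 mm at the right side. Origin at underside centre.
- tin: Bystander: tin with blue band, 90 mm in diameter, 110 mm high, at the left side. Origin at underside centre.
- earmuffs: Bystander: yellow ear defenders, about 90 mm high, at the right side. Origin at the underside of the cups.
Not all that is in view belongs to the job. Leave any green look-alike of the block alone.

How it is judged:
By the outcome, as a careful person would: the job done as asked, in the order asked, and still so for the second after the job is handed in, with the robot touching nothing.
It also fails if it takes over 42 s, if anything falls off the work surface, if the arm or the gripper's body presses on something with over 40 N, if the wrist force passes 120 N, or if a joint passes its speed limit or range.

### The arm

A 6-joint arm with a two-finger parallel gripper is mounted at the origin on the work surface. World frame = base frame: x ahead of the robot, y to its left, z up, the work surface at z = 0. Lengths are in mm, angles in rad, forces in N, time in s.
With the tool pointing down it reaches from about 425 to 1125 mm from the base axis. Payload 14.9 kg.
Tool frame: the origin (TCP) lies at the very end of the fingers, on their centre line; the grasp point (between the pads) lies 19 mm behind it (manip.pinch_z is the distance from the TCP to the grasp point, in mm); x points along the fingers, y is the direction in which the jaws open and shut, and the axes are right-handed (so a half turn about x gives the same grasp; the last joint's range is limited). The gripper opens to 91 mm and grips with 3 to 60 N. Pads are 32 mm wide; open, the fingers measure 118 mm over their backs; the gripper's body (76 mm by 178 mm) begins 60 mm behind the grasp point.
Start: joints at [-1.143, 0.379, 1.734, -0, 1.028, -0.033], TCP at [311.263, -627.003, 183.832] pointing down, gripper open.
Joint ranges: [-2.77, 2.77], [-0.74, 2.19], [0, 2.66], [-1.06, 4.2], [0.31, 2.87], [-3.08, 3.08]. Speed limits (rad/s): [1.89, 1.89, 2.39, 3.14, 3.14, 3.14].

### API

Orientations are given as a unit quaternion [w, x, y, z].
In Python, from workcell import manip, hand, solve_ik, viewer, finish_job, readout gives the robot as it stands. Calls block until the motion is done:
- manip.reach(position, orientation): joint-space move of the TCP to a pose.
- manip.servo_line(position, rot=None, max_speed=150, force_limit=None): straight line of the TCP; rot=None keeps the orientation; max_speed is the mean speed in mm/s. With force_limit (N) it stops when the force on the tool has changed by that much, and returns True; else False.
- manip.set_joints(angles): joint-space move.
- hand.move_gripper(opening, f_grip=None): finger opening in mm; f_grip is the grip in N (None keeps the last); returns when the fingers have stopped.
- manip.hold(seconds).
- solve_ik(position, orientation): joint angles nearest the present ones, or None.
- viewer.camera(name): name is "scene" or "top" or "wrist"; returns (picture, depth): 400x640x3 uint8, red, green, blue; 400x640 float32, mm along the optical axis (not along the pixel's ray), 0 where there is no reading.
- viewer.calibration(name): a dict with "fx", "fy", "cx", "cy" (pixels), "R" (3x3) and "t" (3): a world point X has camera coordinates R X + t. Camera axes: x right, y down, z forward; pixel columns grow to the right and rows downward; lengths in mm; the calibration is good to about 2 mm. A picture is of the moment at which its call begins: read the wrist's pose just before it. calibration takes no time and is no camera call; for the wrist camera it gives the pose at the moment of the call.
A pose or a line that the arm cannot do raises manip.MotionError and nothing moves.
- finish_job(): hands the job in, once; it reports no verdict.
Readings, each from a call of its own:
- readout.get_time(): time.
- readout.get_q(): joint angles.
- readout.get_dq(): joint speeds.
- readout.get_tau(): joint torques, N m.
- readout.get_position(): TCP position.
- readout.get_tcp_rot(): TCP orientation.
- readout.get_contact_force(): force on the tool from outside, world axes, zero at the start.
- readout.get_wrist_torque(): the same for the moment, N m.
- readout.get_opening(): finger opening in mm.
Only numpy, scipy, OpenCV 4.12 (cv2) and the standard library are available. Lean on these libraries where they do the work, as an engineer would, in place of code of your own. Each camera call takes 0.05 s, during which the arm holds its last target.

## Working session

There is one attempt and no reset: what is moved stays moved. The work goes in short steps, each a Python script; the robot and the scene stay as the last script left them, time stands still between calls to the robot, and variables do not carry over. Pictures are saved under pics/ and viewed, and the job is handed in when it is done.

```bash
ls; mkdir -p pics
python3 - <<'E'
from workcell import *
import cv2,numpy as np
for n in ("scene","top"):
    p,d=viewer.camera(n); c=viewer.calibration(n)
    cv2.imwrite(f"pics/{n}0.png",p[:,:,::-1]); np.savez(f"{n}0.npz",p=p,d=d,**c)
    print(n,{k:np.round(v,3).tolist() for k,v in c.items()})
print(readout.get_time(),readout.get_tcp_rot(),manip.pinch_z)
E
```

```text
pics
scene {'fx': 500.736, 'fy': 500.736, 'cx': 320.715, 'cy': 199.05, 'R': [[0.647, 0.762, 0.002], [0.514, -0.435, -0.739], [-0.563, 0.479, -0.673]], 't': [-307.305, -188.247, 1767.06]}
top {'fx': 484.573, 'fy': 484.573, 'cx': 320.759, 'cy': 199.087, 'R': [[0.023, -1.0, 0.004], [-0.976, -0.024, -0.218], [0.218, 0.001, -0.976]], 't': [-35.613, 473.353, 1708.614]}
0.1 [-0.16114043 -0.68835457 -0.16182672  0.68848664] 18.8
```

View pics/scene0.png

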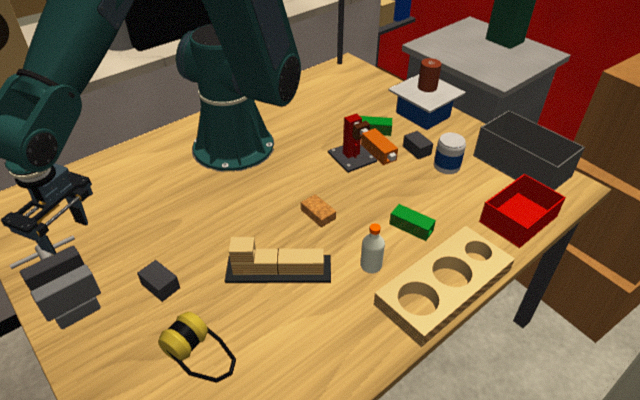

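View pics/top0.png

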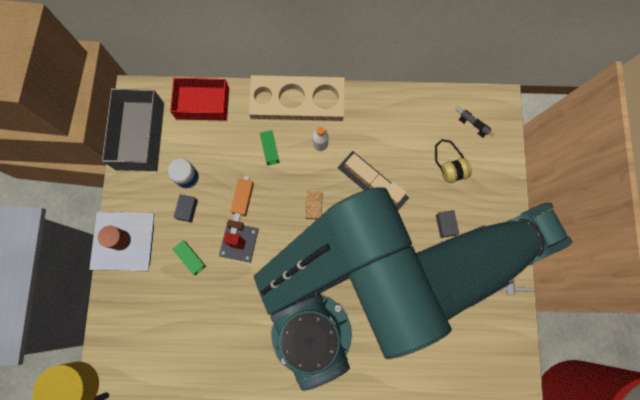

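```bash
cat > h.py <<'E'
import numpy as np,cv2
def cloud(p,d,c):
    v,u=np.mgrid[0:400,0:640]
    z=d.astype(float); X=np.stack([(u-c['cx'])/c['fx']*z,(v-c['cy'])/c['fy']*z,z],-1)
    return (X-c['t'])@c['R']   # R^T (X-t)
def proj(P,c):
    q=c['R']@np.asarray(P,float)+c['t']; return c['fx']*q[0]/q[2]+c['cx'],c['fy']*q[1]/q[2]+c['cy']
def rect(pts):
    (cx,cy),(w,h),a=cv2.minAreaRect(pts.astype(np.float32))
    return np.round([cx,cy,w,h,a],1)
E
python3 - <<'E'
from h import *
for n,boxes in (("top",{'blk':(215,165,265,225),'wall':(330,145,412,212)}),("scene",{'blk':(350,120,402,170),'wall':(220,230,335,285)})):
    f=np.load(f"{n}0.npz"); W=cloud(f['p'],f['d'],f)
    hsv=cv2.cvtColor(f['p'],cv2.COLOR_RGB2HSV)
    big=[]
    for k,(a,b,c,d) in boxes.items():
        sub=W[b:d,a:c]; H=hsv[b:d,a:c]
        print(n,k,'z hist',np.histogram(sub[...,2],bins=[-20,5,20,45,52,65,90,98,110,120,140,152,166,180,400]))
        if k=='blk':
            m=(H[...,0]>5)&(H[...,0]<16)&(H[...,1]>170)&(sub[...,2]>150)&(sub[...,2]<170)
            print('zmed',np.median(sub[m][:,2]),rect(sub[m][:,:2]),m.sum(), sub[m].mean(0))
        else:
            for lo,hi in((52,64),(97,111),(8,17)):
                m=(sub[...,2]>lo)&(sub[...,2]<hi)
                if m.sum()>5: print(lo,np.median(sub[m][:,2]),rect(sub[m][:,:2]),m.sum(),sub[m].mean(0))
        im=cv2.resize(f['p'][b:d,a:c],None,fx=6,fy=6,interpolation=cv2.INTER_CUBIC)
        cv2.imwrite(f"pics/crop_{n}_{k}.png",im[:,:,::-1])
E
```

```text
top blk z hist (array([2054,  202,    0,    0,    0,    0,    0,    1,   17,   52,  104,
        555,    7,    0]), array([-20,   5,  20,  45,  52,  65,  90,  98, 110, 120, 140, 152, 166,
       180, 400]))
zmed 158.01953244957969 [447.4 242.5  38.3 108.1  79.9] 14 [442.59682291 231.12813853 157.60334049]
top wall z hist (array([2719,  700,   64,   71,  529,   24,   16,  197,    9,    0,    0,
          0,    0,    0]), array([-20,   5,  20,  45,  52,  65,  90,  98, 110, 120, 140, 152, 166,
       180, 400]))
52 57.542323440011444 [ 551.5 -216.   239.1   53.4   50. ] 509 [ 577.03079479 -187.49355303   57.64596115]
97 102.92478389754667 [ 494.5 -286.    59.5   52.    47.5] 207 [ 494.57179818 -287.36228678  103.38591153]
8 11.537531494746323 [ 577.4 -207.9  307.4  253.    88.7] 390 [ 572.65246521 -196.25820721   11.84156511]
scene blk z hist (array([656, 395, 246,  73,  37,  42,   4,  12,  97, 261, 223, 551,   0,
         0]), array([-20,   5,  20,  45,  52,  65,  90,  98, 110, 120, 140, 152, 166,
       180, 400]))
zmed 156.89974670793202 [431.4 251.8  55.1 175.   80.5] 527 [445.29283753 248.01891094 156.68744399]
scene wall z hist (array([2589, 1224,  556,  176, 1152,  173,   63,  376,    0,    0,    0,
          0,    0,    0]), array([-20,   5,  20,  45,  52,  65,  90,  98, 110, 120, 140, 152, 166,
       180, 400]))
52 56.4097050674758 [ 553.8 -218.3  237.9   57.6   50.2] 1150 [ 569.92444372 -203.30432842   56.59897448]
97 102.64333383213707 [ 496.8 -286.3   60.5   56.7   50.6] 388 [ 498.11670806 -287.19512316  102.5423288 ]
8 10.98035617378619 [ 556.6 -218.8  279.5   94.8   50.4] 974 [ 579.39196723 -227.68463675   11.28672963]
```

Run:
```python
import cv2,numpy as np
ims=[cv2.imread(f"pics/crop_{n}.png") for n in("top_blk","top_wall","scene_blk","scene_wall")]
def pad(i): 
    o=np.zeros((300,400,3),np.uint8); s=min(300/i.shape[0],400/i.shape[1]); i=cv2.resize(i,None,fx=s,fy=s); o[:i.shape[0],:i.shape[1]]=i[:300,:400]; return o
i=[pad(x) for x in ims]
cv2.imwrite("pics/mont.png",np.vstack([np.hstack(i[:2]),np.hstack(i[2:])]))
```

```text
(no output)
```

View pics/mont.png

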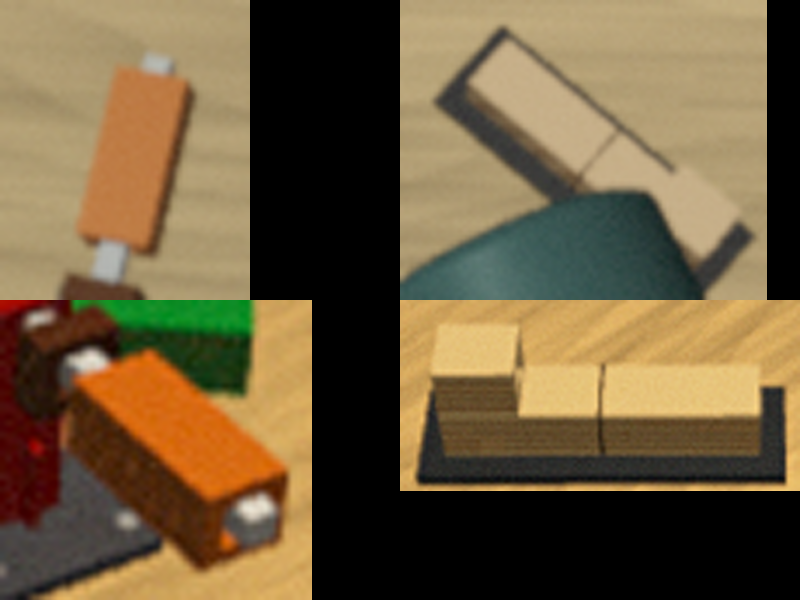

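```bash
cat >> h.py <<'E'
from scipy.spatial.transform import Rotation as Rn
def ori(deg,flip=False):
    """tool down; jaws perpendicular to horizontal direction deg"""
    a=np.radians(deg+90+(180 if flip else 0)); x=np.array([0,0,-1.]); y=np.array([np.cos(a),np.sin(a),0]); z=np.cross(x,y)
    q=Rn.from_matrix(np.c_[x,y,z]).as_quat(); return [q[3],q[0],q[1],q[2]]
E
python3 - <<'E'
from h import *
from workcell import *
for n,(a,b,c,d) in (("top",(215,165,265,225)),("scene",(350,120,402,170))):
    f=np.load(f"{n}0.npz"); W=cloud(f['p'],f['d'],f); H=cv2.cvtColor(f['p'],cv2.COLOR_RGB2HSV)[b:d,a:c]; s=W[b:d,a:c]
    m=(H[...,0]>5)&(H[...,0]<16)&(H[...,1]>(120 if n=="top" else 170))&(s[...,2]>150)&(s[...,2]<168)
    m=cv2.morphologyEx(m.astype(np.uint8),cv2.MORPH_OPEN,np.ones((3,3)))>0
    print(n,rect(s[m][:,:2]),m.sum(),s[m].mean(0))
for fl in (0,1):
  for p,a in (((445,245,250),-10),((585,220,125),-10),((553,-217,70),50)):
    q=solve_ik(p,ori(a,fl)); print(fl,p,None if q is None else np.round(q,2))
E
```

```text
top [433.6 251.8  51.8 162.6  80.4] 548 [446.5377942  249.51612141 158.17511431]
scene [432.9 251.4  55.  172.2  80.9] 513 [446.81649491 247.97266613 156.77355386]
0 (445, 245, 250) [ 0.46 -0.01  2.07 -0.    1.08 -0.94]
0 (585, 220, 125) [ 0.32  0.34  1.92 -0.    0.89 -1.07]
0 (553, -217, 70) [-0.41  0.38  1.99 -0.    0.77 -2.86]
1 (445, 245, 250) [ 0.46 -0.01  2.07 -0.    1.08  2.2 ]
1 (585, 220, 125) [ 0.32  0.34  1.92 -0.    0.89  2.07]
1 (553, -217, 70) [-0.41  0.38  1.99 -0.    0.77  0.28]
```

Run:
```python
from h import *
from workcell import *
p=readout.get_position()
manip.servo_line([p[0],p[1],290],max_speed=200)
manip.reach([447,248,300],ori(-9.5,1))
print(readout.get_time(),readout.get_position())
for n in("wrist","top"):
    c=viewer.calibration(n); p,d=viewer.camera(n); cv2.imwrite(f"pics/{n}1.png",p[:,:,::-1]); np.savez(f"{n}1.npz",p=p,d=d,**c)
print(readout.get_time())
```

```text
3.8833 [447.29049416 247.67232642 299.99169735]
3.9833
```

View pics/wrist1.png

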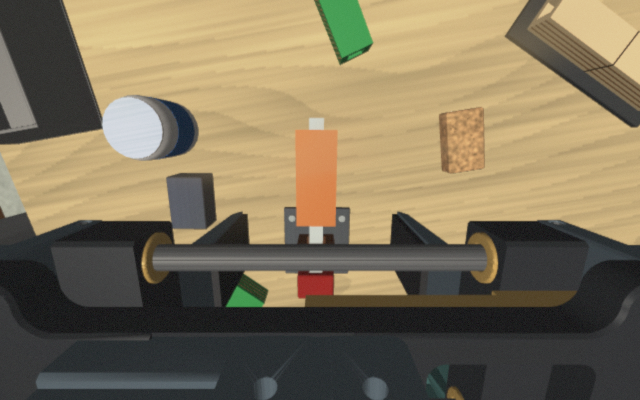

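View pics/top1.png

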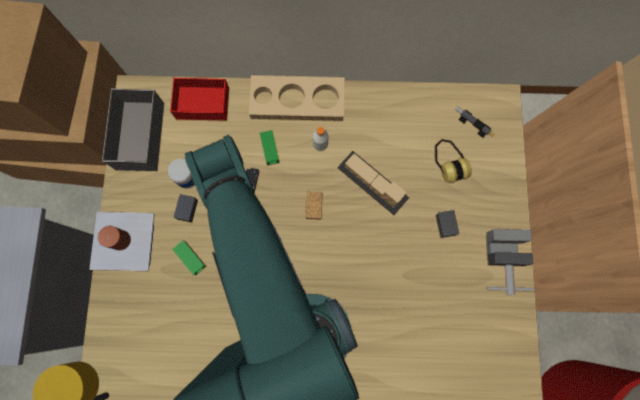

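The wrist view shows the block top at columns 297–336, rows 130–226, with the bar tip at (316,118). The top view now shows the whole wall around (373,182).

Run:
```python
from h import *
f=np.load("wrist1.npz"); W=cloud(f['p'],f['d'],f); H=cv2.cvtColor(f['p'],cv2.COLOR_RGB2HSV)
def best(m): 
    n,l,s,_=cv2.connectedComponentsWithStats(m.astype(np.uint8)); return l==1+np.argmax(s[1:,4])
m=best((H[...,0]>4)&(H[...,0]<18)&(H[...,1]>120)&(W[...,2]>148)&(W[...,2]<168))
P=W[m]; print('blk',rect(P[:,:2]),np.median(P[:,2]),m.sum(),P.mean(0))
P=W[112:128,306:327].reshape(-1,3); P=P[(P[:,2]>140)&(P[:,2]<157)]; print('tip',rect(P[:,:2]),len(P),np.median(P[:,2]))
P=W[228:242,300:334].reshape(-1,3);k=(P[:,2]>140)&(P[:,2]<156);print('bar behind',rect(P[k,:2]),k.sum(),np.median(P[k,2]))
t=np.load("top1.npz"); W=cloud(t['p'],t['d'],t); s=W[145:220,330:412]
for lo,hi in((53,62),(98,108),(8,16)):
    m=best((s[...,2]>lo)&(s[...,2]<hi)); P=s[m]; print('wall',lo,rect(P[:,:2]),P.mean(0),m.sum())
for nm,(a,b,c,d) in dict(bottle=(308,120,334,155),cork=(302,188,326,222),green=(258,128,282,168),tin=(165,155,200,190)).items():
    P=W[b:d,a:c].reshape(-1,3);P=P[P[:,2]>15];print(nm,P[:,:2].min(0).round(),P[:,:2].max(0).round(),P[:,2].max().round())
```

```text
blk [456.3 251.   50.  119.8  80.1] 158.76804788418966 3896 [459.05119813 250.52782182 158.75637247]
tip [523.9 239.4  17.   10.6  80.4] 149 148.7545104820751
bar behind [381.  263.1  45.1  22.5  80.4] 210 148.7391059261883
wall 53 [ 572.5 -193.   177.1   54.5   51.3] [ 571.54629075 -192.85711988   57.37708383] 469
wall 98 [ 494.1 -285.3   59.1   51.8   50.4] [ 495.1974615  -285.45713734  103.33057078] 180
wall 8 [ 549.3 -212.4  282.    89.7   52. ] [ 525.60948773 -211.738488     11.91968152] 385
bottle [ 90. -43.] [722.  14.] 1771.0
cork [ 90. -27.] [507.  33.] 1771.0
green [ 90. -27.] [740. 215.] 1771.0
tin [ 90. -27.] [600. 523.] 1771.0
```

Run:
```python
from h import *
from workcell import *
o=ori(-9.6,1)
manip.reach([456.3,251,200],o)
print(manip.servo_line([456.3,251,120],max_speed=120,force_limit=8), readout.get_position(),readout.get_contact_force())
hand.move_gripper(48,f_grip=20)
manip.hold(0.2)
print(readout.get_opening(),readout.get_contact_force().round(2),readout.get_wrist_torque().round(3))
manip.servo_line([456.3,251,124],max_speed=15)
manip.hold(0.2)
print(readout.get_opening(),readout.get_position(),readout.get_contact_force().round(2),readout.get_wrist_torque().round(3),readout.get_time())
p,d=viewer.camera("scene");cv2.imwrite("pics/scene2.png",cv2.resize(p[90:190,310:470],None,fx=5,fy=5,interpolation=2)[:,:,::-1])
```

```text
False [456.90915536 251.31266709 120.93255394] [-0.23607579 -0.05496764 -0.27283943]
49.93255011206018 [-0.79 -0.62  2.9 ] [-0.121  0.186  0.05 ]
49.94369559225422 [456.26941451 250.97155931 123.94001853] [-0.38  0.06 -2.01] [0.059 0.05  0.024] 6.8083
```

View pics/scene2.png

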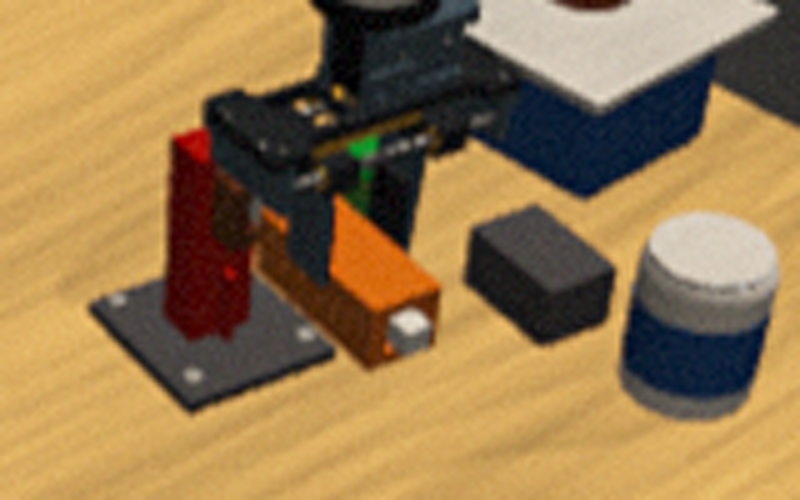

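The picture shows the block held at (370,260) with the bar end at (410,330) showing through its channel. The wrist carries about the block's weight with no side load, so I'm sliding it out.

Run:
```python
from h import *
from workcell import *
u=np.array([np.cos(np.radians(-9.6)),np.sin(np.radians(-9.6)),0]); p0=np.array([456.3,251,124])
for s in (40,95,150):
    r=manip.servo_line(p0+s*u,max_speed=45,force_limit=6)
    print(s,r,readout.get_position(),readout.get_contact_force().round(2),readout.get_wrist_torque().round(3),readout.get_time())
    if r: break
for n in("wrist","scene"):
    c=viewer.calibration(n); p,d=viewer.camera(n); cv2.imwrite(f"pics/{n}3.png",p[:,:,::-1]); np.savez(f"{n}3.npz",p=p,d=d,**c)
p=cv2.imread("pics/scene3.png");cv2.imwrite("pics/scene3c.png",cv2.resize(p[90:190,310:470],None,fx=5,fy=5,interpolation=2))
```

```text
40 False [495.49241938 244.30858696 123.9439706 ] [ 0.18 -0.1  -1.19] [ 0.012  0.067 -0.016] 7.9
95 False [549.73577582 235.1782837  123.99002588] [-0.69  0.22 -1.16] [ 0.06   0.035 -0.002] 9.275
150 False [603.97493659 226.03249281 123.99954628] [-0.02 -0.9  -1.06] [0.039 0.071 0.003] 10.65
```

View pics/scene3c.png

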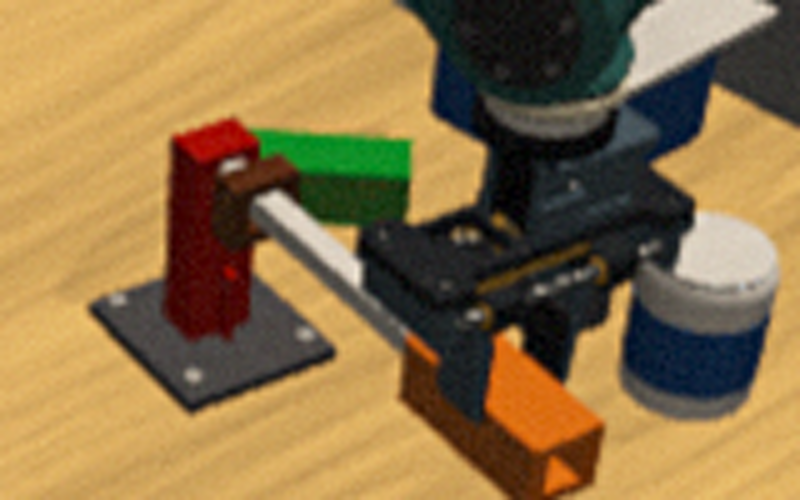

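View pics/wrist3.png

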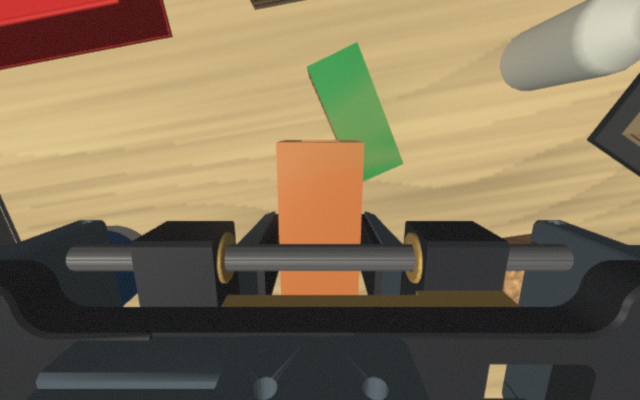

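Run:
```python
from h import *
from workcell import *
f=np.load("wrist3.npz"); W=cloud(f['p'],f['d'],f); H=cv2.cvtColor(f['p'],cv2.COLOR_RGB2HSV)
m=(H[...,0]>4)&(H[...,0]<18)&(H[...,1]>120)&(W[...,2]>150)&(W[...,2]<175); m[238:]=0;m[:120]=0;m[:,:270]=0;m[:,370:]=0
P=W[m]; print(np.percentile(P[:,2],[5,50,95]),rect(P[:,:2]))
a=np.radians(-9.6);u=np.array([np.cos(a),np.sin(a)]);v=np.array([-u[1],u[0]]);D=P[:,:2]-[603.97,226.03]
s=D@u;t=D@v; print('front',np.percentile(s,[98,99.5,100]),'sides',t.min(),t.max())
# top plane tilt
A=np.c_[s,t,np.ones(len(s))]; print(np.linalg.lstsq(A,P[:,2],rcond=None)[0])
o=ori(-9.6,1)
print(manip.servo_line([603.97+25*u[0],226.03+25*u[1],124],max_speed=80))
manip.servo_line([629,222,240],max_speed=150)
print(readout.get_time())
```

```text
[161.55273922 162.63542215 163.6550982 ] [635.2 221.5  51.7  57.6  80.2]
front [59.84125864 60.34980016 60.44527366] sides -25.006709056510115 26.6983554769044
[-2.04899716e-03  1.74881809e-03  1.62679178e+02]
False
12.1333
```

Run:
```python
from h import *
from workcell import *
manip.reach([541,-363,290],ori(50.2,1))
print(readout.get_time(),readout.get_position(),readout.get_opening())
manip.hold(0.2)
for n in("wrist","scene"):
    c=viewer.calibration(n); p,d=viewer.camera(n); cv2.imwrite(f"pics/{n}4.png",p[:,:,::-1]); np.savez(f"{n}4.npz",p=p,d=d,**c)
```

```text
14.2583 [ 541.28131659 -362.47102466  289.80045273] 49.898477393959396
```

View pics/wrist4.png

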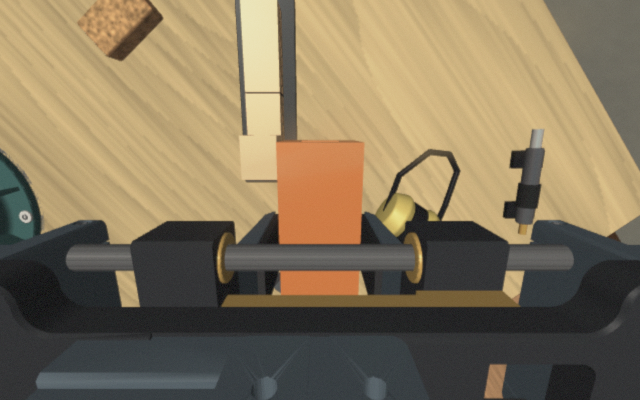

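View pics/scene4.png

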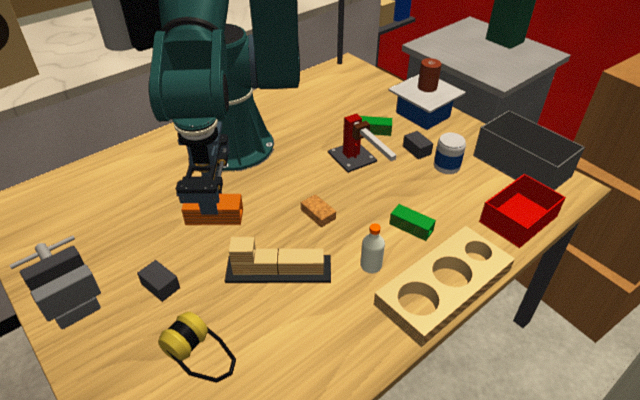

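Wrist view: first course at columns 244–283 with the joint at row 93, and the half block at rows 136–181. The scene view shows the spacer still on the bar.

Run:
```python
from h import *
f=np.load("wrist4.npz"); W=cloud(f['p'],f['d'],f)
def rows(lo,hi,r,cr):
    m=(W[...,2]>lo)&(W[...,2]<hi); k=np.zeros_like(m); k[r[0]:r[1],cr[0]:cr[1]]=1; return m&k
m=rows(54,62,(0,134),(225,300)); P=W[m]; print('course',m.sum(),np.median(P[:,2]),rect(P[:,:2]))
R=rect(P[:,:2]); ang=50.2
# edge fits: per-row left/right points
L=[];Rr=[]
for r in range(5,130):
    c=np.where(m[r])[0]
    if len(c)>20: L.append(W[r,c[0],:2]);Rr.append(W[r,c[-1],:2])
for nm,E in(('L',L),('R',Rr)):
    E=np.array(E); vx,vy,x,y=cv2.fitLine(E.astype(np.float32),cv2.DIST_HUBER,0,.01,.01).ravel(); print(nm,np.degrees(np.arctan2(vy,vx)),x,y,len(E))
h=rows(99,109,(125,185),(230,276)); H=W[h]; print('half',h.sum(),np.median(H[:,2]),rect(H[:,:2]))
for ang in (50.2,50.6):
    a=np.radians(ang);u=np.array([np.cos(a),np.sin(a)]);v=np.array([-u[1],u[0]]);o=np.array([553,-217])
    for nm,E in(('L',np.array(L)),('R',np.array(Rr))): 
        t=(E-o)@v; s=(E-o)@u; print(ang,nm,'t',np.median(t),t.std().round(2),np.polyfit(s,t,1).round(4))
    s=(H[:,:2]-o)@u; t=(H[:,:2]-o)@v; print('half s',np.percentile(s,[0,1,99,100]).round(1),'t',np.percentile(t,[0,1,99,100]).round(1))
    # joint dark line
    g=f['p'].astype(int).sum(2); jr=[]
    for c in range(249,280): 
        r=85+np.argmin(g[85:102,c]); jr.append((W[r,c,:2]-o)@u)
    print('joint s',np.median(jr))
```

```text
course 4749 57.82586398945544 [ 574.8 -191.7  176.    50.6   50. ]
L 50.002537 557.4534 -174.63486 125
R 49.996933 593.4218 -208.18271 125
half 1556 103.82055688725264 [ 496.6 -283.9   58.9   48.8   49.7]
50.2 L t 23.68936084950148 0.5 [-3.40000e-03  2.38179e+01]
50.2 R t -25.439283517776587 0.35 [-3.00000e-03 -2.52466e+01]
half s [-116.9 -116.7  -58.3  -58.3] t [-24.2 -23.4  24.2  25.1]
joint s 3.2064205327646946
50.6 L t 23.47297276949498 0.68 [-1.04000e-02  2.38191e+01]
50.6 R t -25.564173886245662 0.57 [-9.90000e-03 -2.52478e+01]
half s [-116.9 -116.6  -58.3  -58.2] t [-23.8 -22.9  24.8  25.8]
joint s 3.226730169152774
```

```bash
cat >> h.py <<'E'
wa=np.radians(50.0); wu=np.array([np.cos(wa),np.sin(wa)]); wv=np.array([-wu[1],wu[0]]); seat=np.array([553,-217])+2.2*wu-0.8*wv
def wp(s,t,z): return [*(seat+s*wu+t*wv),z]
E
python3 - <<'E'
from h import *
from workcell import *
f=np.load("wrist4.npz"); W=cloud(f['p'],f['d'],f); H=cv2.cvtColor(f['p'],cv2.COLOR_RGB2HSV)
m=(H[...,0]>4)&(H[...,0]<18)&(H[...,1]>120)&(abs(W[...,2]-328.5)<6); m[238:]=0;m[:120]=0;m[:,:270]=0;m[:,370:]=0
D=W[m][:,:2]-[541,-363]; print('in-hand t',(D@wv).min(),(D@wv).max(),'s',(D@wu).max(),'z',np.median(W[m][:,2]))
o=ori(50.0,1)
manip.reach(wp(12,0,200),o)
manip.servo_line(wp(12,0,73),max_speed=130,force_limit=8)
manip.hold(0.2)
print(readout.get_time(),readout.get_position(),wp(12,0,73),readout.get_contact_force())
for n in("wrist","scene","top"):
    c=viewer.calibration(n); p,d=viewer.camera(n); cv2.imwrite(f"pics/{n}5.png",p[:,:,::-1]); np.savez(f"{n}5.npz",p=p,d=d,**c)
p=cv2.imread("pics/scene5.png");cv2.imwrite("pics/scene5c.png",cv2.resize(p[190:300,200:360],None,fx=5,fy=5,interpolation=2))
E
```

```text
in-hand t -24.815074441770722 26.216930678262603 s 61.34689914372349 z 328.5777021156321
16.6417 [ 563.1115558  -206.76350856   73.66700405] [np.float64(562.740419612044), np.float64(-206.63639899545976), 73] [-0.02443944 -0.42620376 -2.20364415]
```

View pics/scene5c.png

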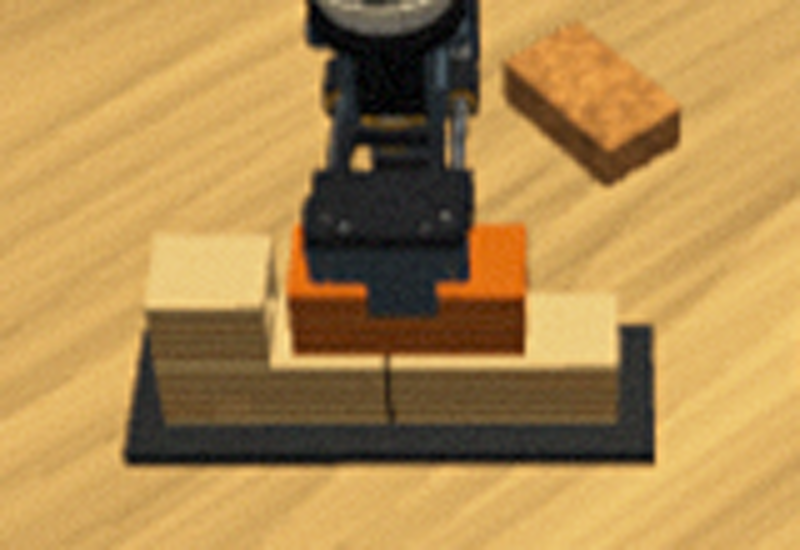

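View pics/wrist5.png

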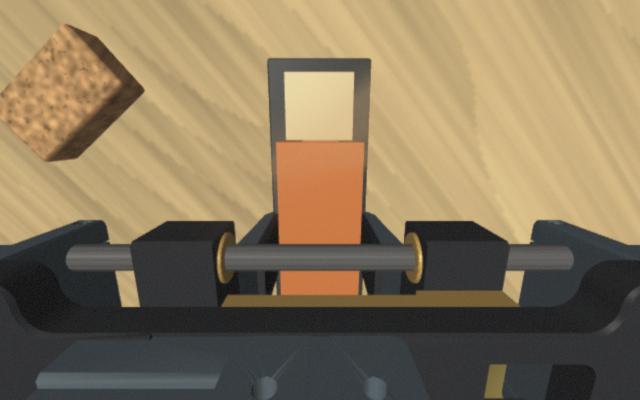

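Run:
```python
from h import *
f=np.load("wrist5.npz"); W=cloud(f['p'],f['d'],f); H=cv2.cvtColor(f['p'],cv2.COLOR_RGB2HSV)
org=np.array(wp(12,0,0)[:2])
def edges(m,rows):
    L=[];R=[]
    for r in rows:
        c=np.where(m[r])[0]
        if len(c)>20: L.append(W[r,c[0],:2]-org);R.append(W[r,c[-1],:2]-org)
    for E in(L,R):
        E=np.array(E);print(len(E),'t',np.median(E@wv).round(2),'slope',np.polyfit(E@wu,E@wv,1)[0].round(4))
m=(abs(W[...,2]-58)<4); m[:,:275]=0;m[:,365:]=0; edges(m,range(74,136))
b=(abs(W[...,2]-112)<4)&(H[...,0]>4)&(H[...,0]<18)&(H[...,1]>120); b[:,:265]=0;b[:,375:]=0; edges(b,range(146,208))
bd=(abs(W[...,2]-12)<4); bd[:,:255]=0;bd[:,385:]=0; edges(bd,range(60,136))
g=f['p'].astype(float).sum(2)
print('cols',[ (np.where(m[r])[0][[0,-1]]) for r in (80,100,120)],[ (np.where(b[r])[0][[0,-1]]) for r in (150,180,205)])
print('end s course',((W[m][:,:2]-org)@wu).max(),'z',np.median(W[b][:,2]),np.median(W[m][:,2]))
```

```text
62 t 24.92 slope 0.0018
62 t -24.29 slope 0.0037
62 t 24.56 slope 0.0012
62 t -24.85 slope -0.003
76 t 44.7 slope -0.0012
76 t -44.0 slope 0.0043
cols [array([285, 353]), array([285, 353]), array([286, 352])] [array([276, 363]), array([277, 362]), array([278, 361])]
end s course 108.39829351164326 z 112.30088756772737 57.73556703091552
```

Run:
```python
from h import *
from workcell import *
F=readout.get_contact_force
print(manip.servo_line(wp(12,.4,67),max_speed=20,force_limit=5)); manip.hold(.3)
print(readout.get_position(),F().round(2))
r=manip.servo_line(wp(-5,.4,67),max_speed=10,force_limit=4)
p=readout.get_position(); print('butt',r,p,'s',(p[:2]-seat)@wu,'t',(p[:2]-seat)@wv,F().round(2),(F()[:2]@wu).round(2))
print(readout.get_time())
```

```text
False
[ 562.47751383 -206.40240622   67.06250791] [ 0.38 -0.69 -1.05]
butt True [ 554.62347496 -215.6359578    66.91566701] s -0.11153346408678985 t 0.4331354497420888 [1.58 2.79 0.7 ] 3.15
18.7
```

Run:
```python
from h import *
from workcell import *
F=readout.get_contact_force
s=-0.1
r=manip.servo_line(wp(s,.4,62.5),max_speed=8,force_limit=5); manip.hold(.2)
p=readout.get_position(); print(r,p,'s',(p[:2]-seat)@wu,'t',(p[:2]-seat)@wv,F().round(2),readout.get_wrist_torque().round(3),readout.get_time())
for n in("scene",):
    c=viewer.calibration(n); p,d=viewer.camera(n); cv2.imwrite(f"pics/{n}6.png",cv2.resize(p[190:300,200:360],None,fx=5,fy=5,interpolation=2)[:,:,::-1])
```

```text
True [ 554.43645606 -215.51902758   64.91965776] s -0.14217314578932802 t 0.65156154079361 [-0.63 -0.23  5.74] [ 0.081  0.168 -0.07 ] 19.2333
```

View pics/scene6.png

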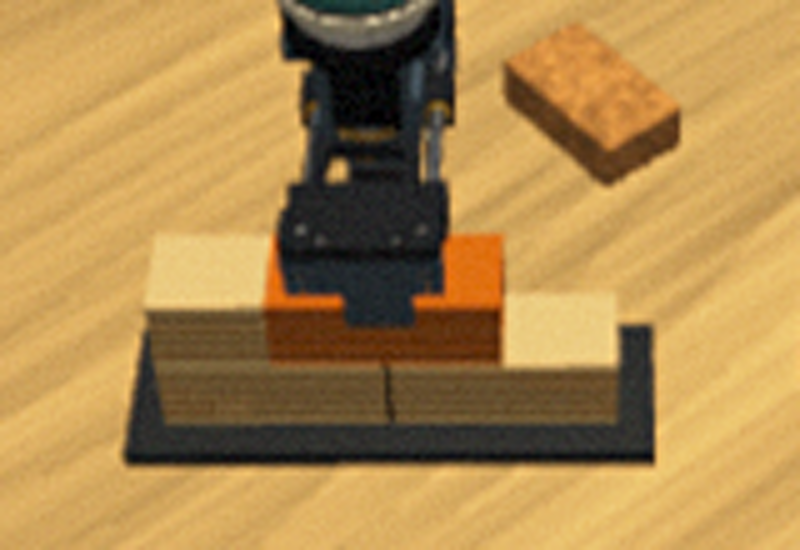

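The block sits flush and butted: its left edge meets the half block at (268,300), and its underside rests on the course with the joint at (388,365). Releasing and retreating.

Run:
```python
from h import *
from workcell import *
p=readout.get_position()
hand.move_gripper(70); manip.hold(.1)
print(readout.get_opening(),readout.get_contact_force().round(2))
manip.servo_line([p[0],p[1],130],max_speed=60,force_limit=8)
q=wp(-70,0,260); manip.servo_line([p[0],p[1],260],max_speed=150)
manip.reach(wp(-110,-85,290),ori(50,1)); manip.hold(.2)
print(readout.get_time())
for n in("wrist","scene"):
    c=viewer.calibration(n); p,d=viewer.camera(n); cv2.imwrite(f"pics/{n}7.png",p[:,:,::-1]); np.savez(f"{n}7.npz",p=p,d=d,**c)
f=np.load("wrist7.npz"); W=cloud(f['p'],f['d'],f); H=cv2.cvtColor(f['p'],cv2.COLOR_RGB2HSV)
m=(H[...,0]>4)&(H[...,0]<18)&(H[...,1]>120)&(abs(W[...,2]-104)<5); P=W[m][:,:2]-seat
n_=((H[...,1]<=120))&(abs(W[...,2]-104)<5); Q=W[n_][:,:2]-seat; k=(abs(Q[:,1])<200)&(abs(Q[:,0])<200);Q=Q[k]
c=(abs(W[...,2]-58)<4);C=W[c][:,:2]-seat
for nm,A in(('blk',P),('half',Q),('course',C)):
    s=A@wu;t=A@wv;k=abs(t)<40; s,t=s[k],t[k];print(nm,rect(A[k]),'s',np.percentile(s,[.5,99.5]).round(1),'t',np.percentile(t,[.5,99.5]).round(1),len(s))
```

```text
69.86347298993834 [0.26 0.13 0.  ]
22.9667
blk [ -0.2   1.3 119.5  50.6  49.8] s [-58.7  59.3] t [-24.2  25.7] 3786
half [-19.3 -22.3 180.2  50.5  50.1] s [-119.3   60.4] t [-24.8  25. ] 1646
course [  1.5   2.1 235.2  50.4  49.9] s [-98.7 119.9] t [-24.8  25. ] 1538
```

View pics/wrist7.png

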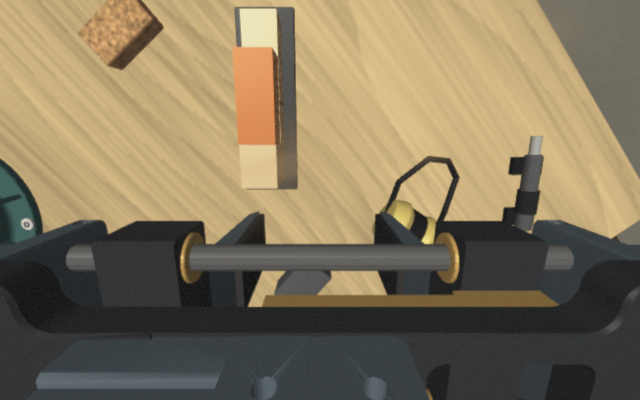

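View pics/scene7.png

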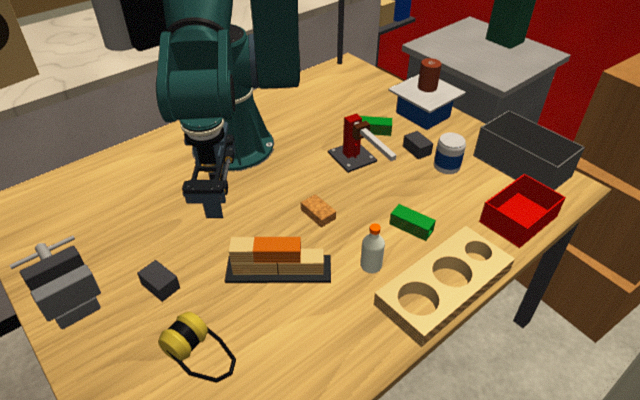

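The block's left edge (column 234) seems slightly outside the half block's (column 240). I'm checking that before handing in.

Run:
```python
from h import *
f=np.load("wrist7.npz"); W=cloud(f['p'],f['d'],f)
cv2.imwrite("pics/w7c.png",cv2.resize(f['p'][0:200,215:315],None,fx=4,fy=3,interpolation=2)[:,:,::-1])
for r in list(range(12,46,8))+list(range(52,144,12))+list(range(148,186,6)):
    z=W[r,:,2]; m=(abs(z-104)<5)if r>46 else abs(z-58)<5; c=np.where(m[225:300])[0]+225
    D=W[r,c][:,:2]-seat; t=D@wv; print(r,c[0],c[-1],'t',t[0].round(2),t[-1].round(2),'mid',((t[0]+t[-1])/2).round(2),'z',W[r,c[len(c)//2],2].round(1),'s',(D[0]@wu).round(0))
```

```text
12 240 276 t 24.98 -24.22 mid 0.38 z 56.9 s 116.0
20 240 276 t 25.19 -24.15 mid 0.52 z 56.7 s 106.0
28 241 277 t 24.71 -24.62 mid 0.05 z 58.2 s 97.0
36 241 277 t 25.36 -24.52 mid 0.42 z 59.0 s 87.0
44 242 277 t 24.41 -24.41 mid 0.0 z 57.8 s 76.0
52 233 272 t 24.72 -24.07 mid 0.32 z 103.4 s 54.0
64 233 272 t 25.98 -23.26 mid 1.36 z 103.5 s 41.0
76 234 273 t 25.49 -24.1 mid 0.7 z 103.6 s 27.0
88 235 273 t 25.38 -24.01 mid 0.69 z 102.4 s 12.0
100 236 274 t 25.04 -24.17 mid 0.44 z 103.3 s -2.0
112 237 274 t 24.91 -24.01 mid 0.45 z 103.7 s -17.0
124 237 274 t 25.78 -23.51 mid 1.13 z 104.0 s -33.0
136 238 275 t 25.39 -23.98 mid 0.71 z 103.8 s -48.0
148 239 276 t 24.95 -24.72 mid 0.11 z 102.8 s -64.0
154 240 276 t 24.39 -24.84 mid -0.22 z 104.4 s -72.0
160 240 276 t 24.75 -24.52 mid 0.12 z 102.7 s -80.0
166 241 276 t 24.18 -24.05 mid 0.07 z 104.0 s -89.0
172 241 277 t 24.69 -24.8 mid -0.06 z 106.6 s -97.0
178 241 277 t 24.94 -24.81 mid 0.06 z 102.7 s -105.0
184 242 277 t 24.42 -24.77 mid -0.17 z 103.5 s -114.0
```

View pics/w7c.png

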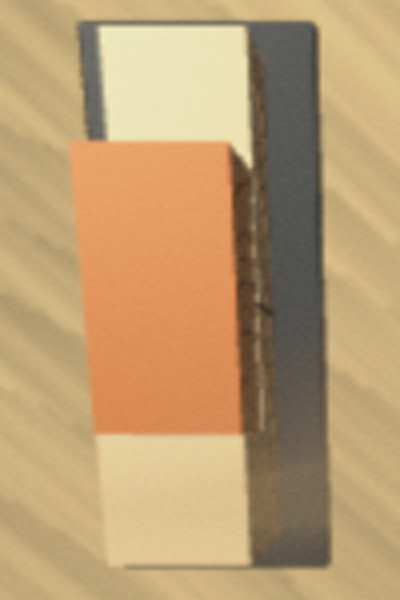

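Run:
```python
from h import *
f=np.load("scene7.npz");cv2.imwrite("pics/s7c.png",cv2.resize(f['p'][225:290,215:340],None,fx=6,fy=6,interpolation=2)[:,:,::-1])
```

```text
(no output)
```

View pics/s7c.png

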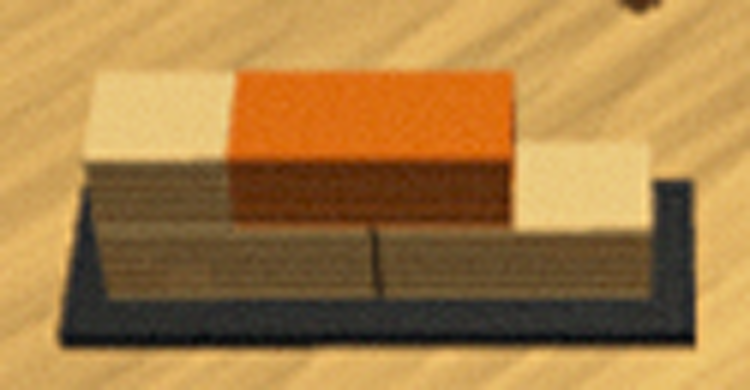

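Run:
```python
from workcell import *
print(readout.get_time(),readout.get_contact_force().round(2)); print(finish_job())
```

```text
23.0667 [-0.03  0.59  0.32]
the job is handed in; nothing more can be done
None
```

The block is laid in the second course, butted against the half block and straddling the joint below. I let go and handed the job in at about 23 s of the 42 s allowed.

I gripped it on the bar, lifted it 4 mm and slid it off the open end with no contact above the 6 N limit. I then pushed it lightly against the half block (4 N limit), lowered it until it touched, and released.

Last checks:
- **Position along the wall:** the block touched the half block about 0.1 mm from the spot I had worked out for it. No gap shows in the final pictures.
- **Height and angle:** the top is level with the half block at 104 mm, and the block is in line with the wall to about 0.2°.
- **Sides:** they are off flush by about 0.7 mm, and a thin bright strip of the course shows along one side. That is close to what the camera can resolve, so I left it.
- **Rest of the bench:** the spacer is still on the bar near the post. The bystanders and green look-alikes appear unmoved in the pictures; I compared them by eye and did not measure them.
- **Robot:** the gripper was clear of everything when I handed in.

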